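Push the instrument cassette up the loading ramp until it drops behind the lip

TASK

Push the steel instrument cassette along the desk and up the sloping loading stand until its rear edge drops behind the low lip of the stop frame, then let go and leave it lying flat on the slope, held there by the lip. Push it, do not lift it, do not ram it against the end stop, and leave the tape roll, the cream pot and the polish bottle beside it where they stand.

Things in the scene. Friction and masses are not known exactly. Their poses are not given: they have to be found in the camera images.
- cassette: closed steel box, 110 mm long (x), 100 wide (y), 40 high, 0.56 to 0.96 kg, too wide to grip; dark vent dots on the lid. Origin: centre of its underside; z up, +x toward the ramp. It starts on the desk before the ramp's foot, up to 0.2 rad askew and 15 mm off the middle line. Very slippery underside (friction 0.07 to 0.11): let go on the bare slope, it slides back to the foot.
- bed: sloping grey bed of the fixed loading stand, 18 degrees steep, 250 mm long. Origin: middle of its foot edge, at desk level; x points up the slope, z square to its surface (surface at z = 0), y across. Aluminium side rails stand 12 mm above the surface and leave a channel 106 mm wide.
- stand: the fixed stand below the bed, level; same origin as the bed, x level in the push direction, z up. On the desk two guides 16 mm high flare out from the channel's mouth to about 83 mm either side of the middle, 58 mm before the foot.
- frame_zone (a point): middle of the zone of the bed (its x = 85 mm) where the stop frame is clamped; the frame's place is NOT reported: its lip's rear face is 18 mm or less up or down the slope from here. Lip: across the channel, 6 mm high, gentle front 20 mm long, round top, steep rear. End stop bar: 118 mm beyond the lip's rear face, 12 to 28 mm above the bed (8 mm of play). Side straps 69 mm off the middle, 8 mm high.
- lid_top (a point): centre of the cassette's lid, 40 mm above its origin. Crossing the lip, the cassette's front first rises, then all of it rocks forward when about half way over; only at the end does its rear edge fall 6 mm, so that it lies flat on the bed again. Let go half way over, it hangs tilted on the lip or slides back: not done.
- tape_roll: roll of tape lying flat, 98 mm across, 25 mm high; origin: centre of its underside. Bystander on the right of the ramp (as one looks up it).
- cream_pot: round cream pot, 91 mm across, 44 mm high; origin: centre of its underside. Bystander on the right of the cassette.
- polish: small nail polish bottle, 26 mm square, 76 mm tall; origin: centre of its underside. Bystander on the left of the ramp.
Mind the look-alikes: they are no part of the job. Leave any red look-alike of the cassette alone.

How it is judged:
By the outcome, as a careful person would: the job done as asked, in the order asked, and still so for the second after the job is handed in, with the robot touching nothing.
It also fails if it takes over 48 s, if anything falls off the work surface, if the arm or the gripper's body presses on something with over 40 N, if the wrist force passes 120 N, or if a joint passes its speed limit or range.

ROBOT

A 6-joint arm with a two-finger parallel gripper is mounted at the origin on a cart in front of the work surface, level with it; the furniture and walls round the work are solid. World frame = base frame: x ahead of the robot, y to its left, z up, the work surface at z = 0. Lengths are in m, angles in rad, forces in N, time in s.
With the tool pointing down it reaches from about 0.275 to 0.825 m from the base axis. Payload 5.2 kg.
Tool frame: the origin (TCP) lies midway between the tips of the shut fingers; the grasp point (between the pads) lies 19 mm behind it; z points along the fingers, y is the direction in which the jaws open and shut (so a half turn about z gives the same grasp; the last joint's range is limited). The gripper opens to 93 mm and grips with 3 to 60 N. Pads are 15 mm wide; open, the fingers measure 128 mm over their backs; the gripper's body (75 mm by 188 mm) begins 65 mm behind the grasp point.
Start: joints at [-1.499, 0.259, 1.535, -0, 1.348, -0.203], TCP at [0.149, -0.529, 0.219] pointing down, gripper open.
Joint ranges: [-3.14, 3.14], [-0.91, 2.08], [0.19, 2.58], [-1.22, 4.36], [0.22, 2.71], [-3.12, 3.12]. Speed limits (rad/s): [2.57, 2.57, 3.14, 3.14, 3.14, 3.14].

INTERFACE

Orientations are given as a 3x3 rotation matrix whose columns are the frame's x, y, z axes.
In Python, from workcell import robot, capture gives the robot as it stands. The module is installed in compiled form; this text tells all that it offers. Calls block until the motion is done:
- robot.reach(position, orientation): joint-space move of the TCP to a pose.
- robot.move_linear(position, rate=0.15, rotation=None, f_stop=None): straight line of the TCP; rotation=None keeps the orientation; rate is the mean speed in m/s. With f_stop (N) it stops when the force on the tool has changed by that much, and returns True; else False.
- robot.set_joints(angles): joint-space move.
- robot.grip(opening): opening from 0.0 (shut) to 1.0 (fully open); the grip force is fixed at half the most; returns when the fingers have stopped.
- robot.pause(seconds).
- robot.solve_ik(position, orientation): joint angles nearest the present ones, or None.
- robot.observe(): the state.
- capture(name): name is "side" or "top"; returns a dict with "img" (400x640x3 uint8, red, green, blue), "z_map" (400x640 float32, m along the optical axis (not along the pixel's ray), 0 where there is no reading), "fx", "fy", "cx", "cy" (pixels), "R" (3x3) and "t" (3): a world point X has camera coordinates R X + t. Camera axes: x right, y down, z forward; pixel columns grow to the right and rows downward; lengths in m; the calibration is good to about 2 mm. A picture is of the moment at which its call begins.
A pose or a line that the arm cannot do raises robot.PlanningError and nothing moves.
- robot.close_job(): hands the job in, once; it reports no verdict.
The state is a dict: "t": time; "joints": joint angles; "qvel": joint speeds; "joint_torque": joint torques, N m; "eef_pos": TCP position; "tcp_rot": TCP orientation; "force": force on the tool from outside, world axes, zero at the start; "wrist_torque": the same for the moment, N m; "gripper_width": opening from 0.0 (shut) to 1.0 (fully open).
Only numpy, scipy, OpenCV 4.12 (cv2) and the standard library are available. Lean on these libraries where they do the work, as an engineer would, in place of code of your own. Each camera call takes 0.05 s, during which the arm holds its last target.

## Working session

There is one attempt and no reset: what is moved stays moved. The work goes in short steps, each a Python script; the robot and the scene stay as the last script left them, time stands still between calls to the robot, and variables do not carry over. Pictures are saved under pics/ and viewed, and the job is handed in when it is done.

```bash
ls; mkdir -p pics; python3 - <<'E'
from workcell import robot, capture
import cv2,numpy as np
print(robot.observe())
for n in ("side","top"):
    c=capture(n); cv2.imwrite(f"pics/{n}0.png",c["img"][:,:,::-1]); np.savez(f"{n}0.npz",**c)
    print(n,c["fx"],c["fy"],c["cx"],c["cy"],np.round(c["R"],3).tolist(),c["t"], -c["R"].T@c["t"])
E
```

```text
pics
{'t': 0.0, 'joints': array([-1.49877047e+00,  2.59360344e-01,  1.53602135e+00, -8.77042324e-06,
        1.34798823e+00, -2.02787046e-01]), 'qvel': array([-0.00027777,  0.00116586,  0.00052193, -0.00094367,  0.00085931,
        0.0004397 ]), 'joint_torque': array([ 2.37550776e-04, -4.37302923e+01, -2.84000427e+01,  7.20318616e-02,
        4.17433621e-02, -1.50128358e-04]), 'eef_pos': array([ 0.14924033, -0.52883022,  0.21783314]), 'tcp_rot': array([[ 9.62475483e-01,  2.71368617e-01, -1.36430029e-04],
       [ 2.71368426e-01, -9.62473915e-01,  1.77204423e-03],
       [ 3.49566849e-04, -1.74257193e-03, -9.99998421e-01]]), 'force': array([-0.03380746,  0.25686359, -0.50145004]), 'wrist_torque': array([-0.03239135, -0.01832874, -0.00549673]), 'gripper_width': 0.9993319487622957}
side 388.3359776630762 388.3359776630762 321.192249205171 198.31286348248278 [[0.996, -0.092, 0.016], [-0.038, -0.555, -0.831], [0.086, 0.827, -0.556]] [-0.60356846  0.06715946  1.01314132] [ 0.5166223  -0.85605099  0.62891867]
top 422.79118364774035 422.79118364774035 309.24098770072516 195.47976602882716 [[0.018, -1.0, -0.017], [-0.981, -0.015, -0.195], [0.195, 0.021, -0.981]] [-0.01414374  0.60682667  1.03308166] [ 0.39441498 -0.0265988   1.13111702]
```

View pics/side0.png

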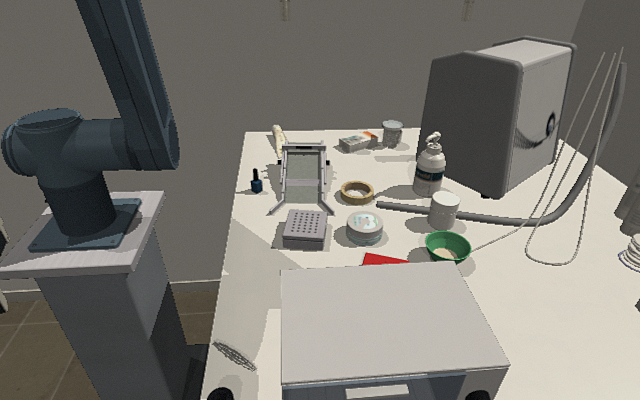

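View pics/top0.png

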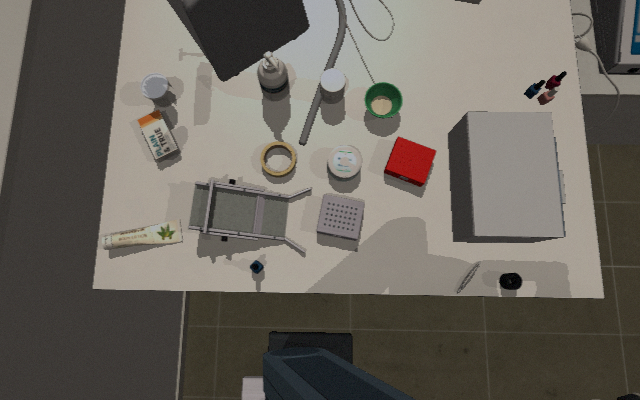

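```bash
cat > h.py <<'E'
import numpy as np,cv2
def load(n): return dict(np.load(n,allow_pickle=True))
def pts(c):
    v,u=np.mgrid[0:400,0:640]; z=c["z_map"].astype(float)
    P=np.stack([(u-c["cx"])/c["fx"]*z,(v-c["cy"])/c["fy"]*z,z],-1)
    W=(P-c["t"])@c["R"]; W[z<=0]=np.nan
    return W
def ray(c,u,v,h):
    d=np.array([(u-c["cx"])/c["fx"],(v-c["cy"])/c["fy"],1.0])@c["R"]; o=-c["R"].T@c["t"]
    return o+d*(h-o[2])/d[2]
def proj(c,X):
    p=np.asarray(X)@c["R"].T+c["t"]; return np.stack([p[...,0]/p[...,2]*c["fx"]+c["cx"],p[...,1]/p[...,2]*c["fy"]+c["cy"]],-1)
E
python3 - <<'E'
from h import *
c=load("top0.npz"); im=c["img"][:,:,::-1]
cv2.imwrite("pics/topz.png",cv2.resize(im[140:290,175:375],None,fx=4,fy=4,interpolation=cv2.INTER_CUBIC))
s=load("side0.npz"); cv2.imwrite("pics/sidez.png",cv2.resize(s["img"][125:260,235:395,::-1],None,fx=4.4,fy=4.4,interpolation=cv2.INTER_CUBIC))
W=pts(c)
for v,u in [(216,342),(250,400),(170,500),(162,344),(210,260),(210,240),(210,200),(210,280),(268,257),(160,410)]: print(u,v,W[v,u].round(4))
E
```

```text
342 216 [ 0.558 -0.09   0.038]
400 250 [ 0.4753 -0.2466 -0.003 ]
500 170 [ 0.6521 -0.4491  0.1703]
344 162 [ 0.7019 -0.0944  0.0451]
260 210 [0.5725 0.1266 0.0257]
240 210 [0.5693 0.1771 0.0401]
200 210 [0.5632 0.2744 0.0686]
280 210 [0.576  0.075  0.0092]
257 268 [0.42   0.1241 0.0545]
410 160 [ 0.7121 -0.271   0.0371]
```

```bash
sleep 1
```

```text
(no output)
```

View pics/topz.png

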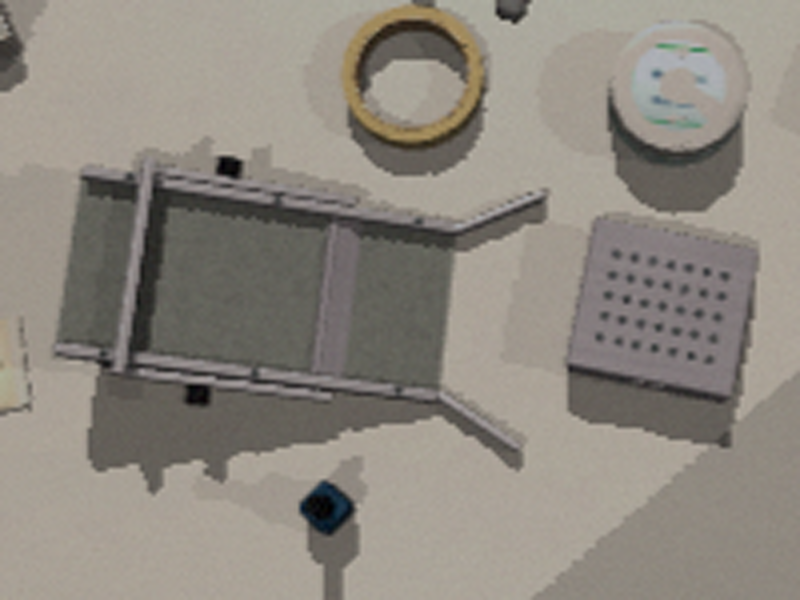

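View pics/sidez.png

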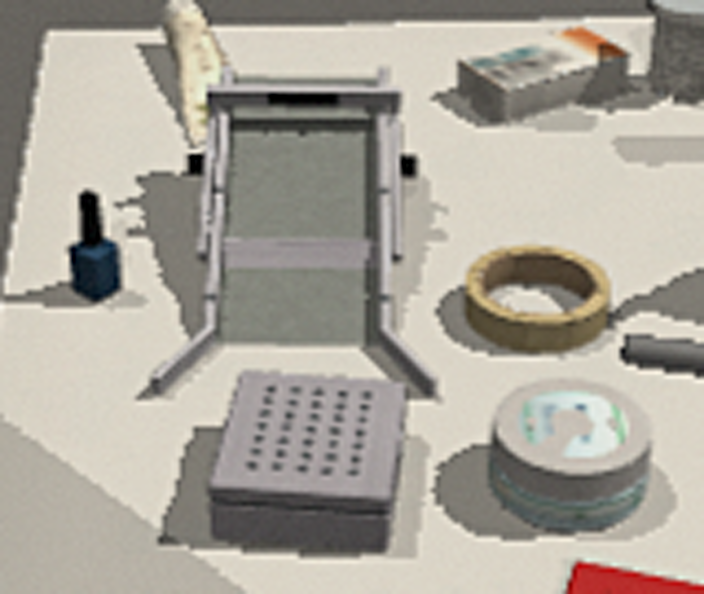

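```bash
python3 - <<'E'
from h import *
c=load("top0.npz"); W=pts(c)
# bed plane from depth, interior polygon of bed above the lip and below it
m=np.zeros((400,640),np.uint8)
f=lambda a:(np.array(a)/4+[175,140]).astype(np.int32)
cv2.fillPoly(m,[f([(165,215),(320,232),(308,365),(150,350)])],1); cv2.fillPoly(m,[f([(365,240),(440,250),(430,380),(350,370)])],1)
P=W[(m>0)&np.isfinite(W[...,2])]
A=np.c_[P[:,:2],np.ones(len(P))]
k=np.linalg.lstsq(A,P[:,2],rcond=None)[0]; r=P[:,2]-A@k
print("plane",k,"slope deg",np.degrees(np.arctan(np.hypot(k[0],k[1]))),"dir",np.degrees(np.arctan2(k[1],k[0])),r.std(),len(P))
for n in [0]:
    d=np.array(k[:2])/np.hypot(*k[:2]); print("foot at u=",-k[2]/np.hypot(*k[:2]))
# crop pixels -> points on plane z=h or bed-plane+h
t18=np.tan(np.radians(18))
def rayplane(u,v,h=0):
    u=u/4+175;v=v/4+140
    dd=np.array([(u-c["cx"])/c["fx"],(v-c["cy"])/c["fy"],1.0])@c["R"]; o=-c["R"].T@c["t"]
    n=np.array([-k[0],-k[1],1]);n/=np.linalg.norm(n); q=np.array([0,0,k[2]])+n*h
    return o+dd*(n@(q-o))/(n@dd)
print("foot",rayplane(456,238),rayplane(440,388))
print("lip front",rayplane(354,223),rayplane(337,375)); print("lip rear top",rayplane(331,222,.006),rayplane(315,372,.006))
print("rail outer top R",rayplane(160,172,.012),rayplane(450,221,.012)); print("rail outer L",rayplane(130,362,.012),rayplane(440,398,.012))
for n,uv in dict(gR=(546,192),gL=(521,462)).items(): print(n,ray(c,uv[0]/4+175,uv[1]/4+140,.016))
print("lid corners")
for uv in [(600,215),(757,243),(728,397),(569,365)]: print(ray(c,uv[0]/4+175,uv[1]/4+140,.04))
E
```

```text
plane [ 0.02344311  0.3227586  -0.03105211] slope deg 17.932040321902953 dir 85.84569734398576 0.0022244584992250804 2100
foot at u= 0.09595568082863326
foot [6.06804222e-01 5.21632791e-02 9.41945931e-06] [5.04445851e-01 6.00462406e-02 1.54114069e-04]
lip front [0.61190551 0.11933629 0.02180968] [0.5097739  0.12653431 0.02173862]
lip rear top [0.61024497 0.13324556 0.03256643] [0.5104021  0.13954977 0.03226054]
rail outer top R [0.63335963 0.23902994 0.07355748] [0.61579078 0.05556623 0.01393112]
rail outer L [0.51034801 0.25021022 0.07428223] [0.49665748 0.05892626 0.01222274]
gR [ 0.6362894  -0.00885104  0.016     ]
gL [0.45540334 0.00437285 0.016     ]
lid corners
[ 0.61611941 -0.04503134  0.04      ]
[ 0.59893553 -0.14797382  0.04      ]
[ 0.49786556 -0.12865718  0.04      ]
[ 0.51683022 -0.02608993  0.04      ]
```

```bash
cat >> h.py <<'E'
YAW=np.radians(85.6); FOOT=np.array([0.5560,0.0560])
def tool(yaw,tilt):
    d=np.array([np.cos(yaw),np.sin(yaw),0]); up=np.array([0,0,1.]); r=np.cross(d,up)
    z=np.sin(tilt)*d-np.cos(tilt)*up; y=r; x=np.cross(y,z)
    return np.stack([x,y,z],1)
D=np.array([np.cos(YAW),np.sin(YAW)]); L=np.array([-D[1],D[0]])
def desk(a,l,z): return np.r_[FOOT+a*D+l*L,z]      # stand frame
def bed(s,l,h):  # bed frame
    t=np.radians(18); return desk(s*np.cos(t)-h*np.sin(t),l,s*np.sin(t)+h*np.cos(t))
E
python3 - <<'E'
from h import *
from workcell import robot
c=load("top0.npz"); W=pts(c)
B=W[100:250,440:570].reshape(-1,3); B=B[np.isfinite(B[:,2])&(B[:,2]>.1)]
print("box",B.min(0),B.max(0))
# end stop bar depth & check
S=W[170:245,185:300].reshape(-1,3); S=S[np.isfinite(S[:,2])]
rel=S[:,:2]-FOOT; a=rel@D; l=rel@L; t=np.radians(18); s=a*np.cos(t)+S[:,2]*np.sin(t); h=-a*np.sin(t)+S[:,2]*np.cos(t)
k=(abs(l)<.045)
for s0 in np.arange(0,.25,.006):
    q=k&(abs(s-s0)<.003)
    if q.sum(): print(round(s0,3),q.sum(),round(np.median(h[q])*1000,1),round(np.percentile(h[q],90)*1000,1))
for y in (79.6,): 
  for p,R in [((0.52,-.27,.35),tool(np.radians(79.6),0)),(desk(-.24,-.006,.013),tool(np.radians(79.6),0)),(bed(.09,0,.015),tool(YAW,np.radians(21)))]:
    print(p,robot.solve_ik(p,R))
E
```

```text
box [ 0.49779702 -0.60249386  0.10002135] [ 0.79942069 -0.37939732  0.17722433]
0.0 77 0.2 3.1
0.006 69 -0.6 2.7
0.012 73 -0.1 3.0
0.018 68 -0.0 2.3
0.024 76 -0.3 2.4
0.03 69 0.4 2.8
0.036 72 -0.0 2.6
0.042 77 0.3 2.9
0.048 73 -0.1 2.4
0.054 74 0.0 2.5
0.06 75 0.0 2.4
0.066 73 -0.1 2.9
0.072 74 1.3 4.2
0.078 67 3.3 5.4
0.084 77 5.5 8.3
0.09 88 1.4 6.9
0.096 76 -0.2 2.4
0.102 77 -0.0 2.6
0.108 77 0.4 3.4
0.114 77 -0.2 2.9
0.12 78 -0.1 3.1
0.126 80 -0.0 3.0
0.132 77 0.0 2.5
0.138 80 -0.1 2.9
0.144 80 -0.1 1.8
0.15 76 -0.2 1.9
0.156 81 0.2 2.5
0.162 82 0.3 2.6
0.168 78 0.7 2.9
0.174 81 -0.2 2.2
0.18 86 -0.6 2.2
0.186 80 -0.6 2.7
0.192 81 -0.1 2.8
0.198 82 0.2 2.5
0.204 68 0.3 26.3
0.21 85 27.7 30.7
0.216 100 2.4 27.5
0.222 82 0.8 2.9
0.228 84 -0.0 2.6
0.234 85 -0.4 3.0
0.24 82 0.0 3.3
0.246 86 0.5 2.7
(0.52, -0.27, 0.35) [-6.69164152e-01  2.76008571e-01  1.19859512e+00 -4.44089210e-16
  1.66698896e+00 -4.87649909e-01]
[ 0.54356975 -0.18375297  0.013     ] [-5.20311442e-01  5.12860380e-01  1.71395654e+00 -4.44089210e-16
  9.14775729e-01 -3.38797199e-01]
[0.56221116 0.13672122 0.04207738] [-0.19182777  0.47611636  1.76614174  0.43984065  0.99010085 -0.37578699]
```

```bash
python3 - <<'E'
from h import *
from workcell import robot,capture
p=robot.observe()["eef_pos"]
robot.move_linear([p[0],p[1],.36],rate=.25)
yc=np.radians(79.6)
q=desk(-.24,-.0045,.2)
q[2]=.34; robot.reach(q,tool(yc,0))
robot.grip(.5)
q[2]=.014; robot.move_linear(q,rate=.15,f_stop=15)
o=robot.observe(); print(o["t"],o["eef_pos"],q,o["gripper_width"],o["force"])
for n in ("side","top"):
    c=capture(n); np.savez(f"{n}1.npz",**c); cv2.imwrite(f"pics/{n}1.png",c["img"][:,:,::-1])
E
```

```text
5.9333 [ 0.54252739 -0.18387562  0.01463674] [ 0.54207417 -0.1836379   0.014     ] 0.500860340765349 [-0.33075199  0.5644557   0.46117028]
```

```bash
python3 - <<'E'
from h import *
a=cv2.imread("pics/top1.png")[140:290,175:445]; b=cv2.imread("pics/side1.png")[125:290,215:395]
a=cv2.resize(a,None,fx=2.9,fy=2.9); cv2.imwrite("pics/topz1.png",a)
cv2.imwrite("pics/sidez1.png",cv2.resize(b,None,fx=3.5,fy=3.5))
E
```

```text
(no output)
```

View pics/topz1.png

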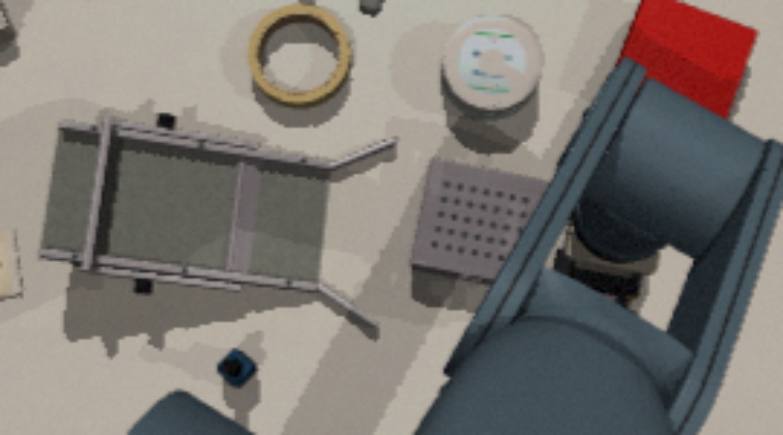

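View pics/sidez1.png

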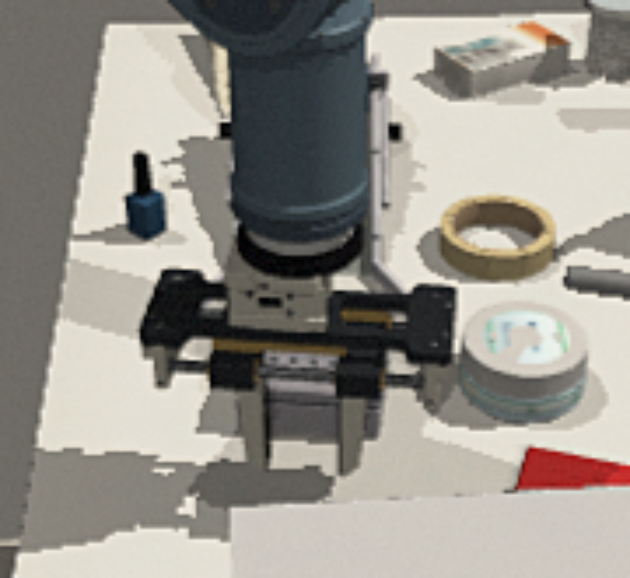

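```bash
python3 - <<'E'
from h import *
from workcell import robot,capture
yc=np.radians(79.6); d=np.array([np.cos(yc),np.sin(yc)])
rc=np.array([.5574,-.0869])-.055*d
s1=robot.move_linear(np.r_[rc-.010*d,.014],rate=.06,f_stop=12)
n=4; R0=(np.array([.5574,-.0869])-.055*d-.008*d); end=desk(-.115-.008,0,.014)
s2=robot.move_linear(end,rate=.05,rotation=tool(YAW,0),f_stop=15)
o=robot.observe(); print(s1,s2,o["t"],o["eef_pos"],end,o["force"])
for n in ("side","top"):
    c=capture(n); np.savez(f"{n}2.npz",**c); cv2.imwrite(f"pics/{n}2.png",c["img"][:,:,::-1])
a=cv2.imread("pics/top2.png")[140:290,175:445]; b=cv2.imread("pics/side2.png")[125:290,215:395]
a=cv2.resize(a,None,fx=2.9,fy=2.9); cv2.imwrite("pics/topz2.png",a)
cv2.imwrite("pics/sidez2.png",cv2.resize(b,None,fx=3.5,fy=3.5))
E
```

```text
False False 8.5667 [ 0.54639082 -0.06660787  0.01389531] [ 0.54656356 -0.06663749  0.014     ] [-0.12602044 -0.56460715 -0.78604541]
```

```bash
sleep 0
```

```text
(no output)
```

View pics/topz2.png

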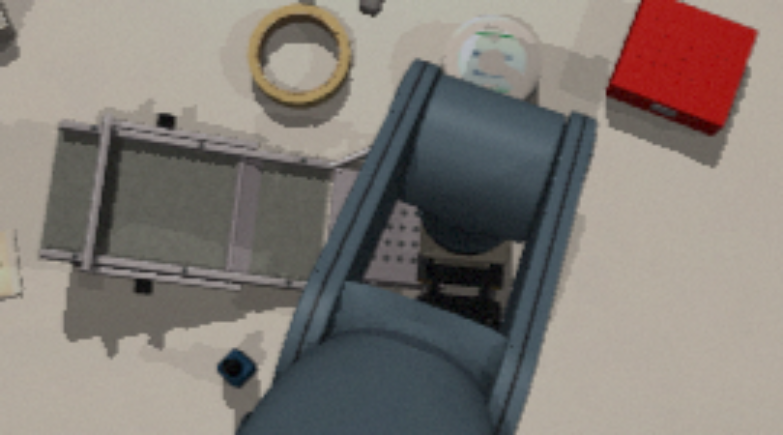

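View pics/sidez2.png

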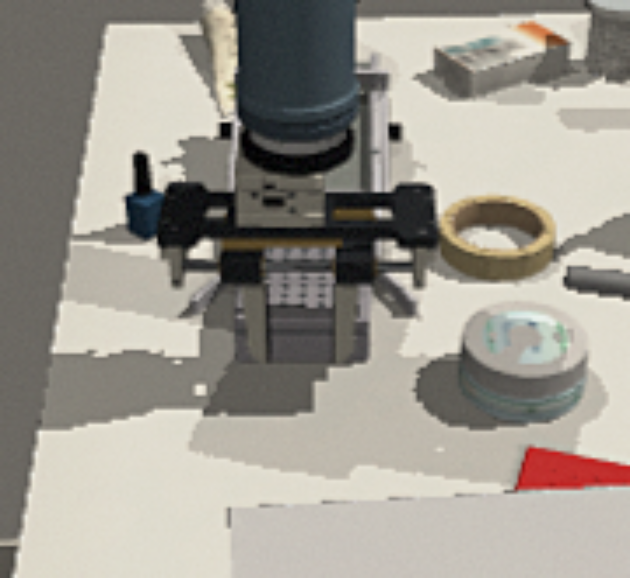

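```bash
cat >> h.py <<'E'
def lidinfo(c,zlo,zhi,amin,amax):
    W=pts(c); rel=W[...,:2]-FOOT; a=rel@D; l=rel@L
    m=(W[...,2]>zlo)&(W[...,2]<zhi)&(abs(l)<.06)&(a>amin)&(a<amax)
    return a[m],l[m],W[...,2][m]
E
python3 - <<'E'
from h import *
for n in("top2.npz","side2.npz"):
    c=load(n); a,l,z=lidinfo(c,.034,.048,-.12,.06); print(n,len(a),np.percentile(a,[2,50,90,97,99]).round(4),np.percentile(l,[1,3,97,99]).round(4))
    for l0 in (-.04,-.02,0,.02,.04):
        q=abs(l-l0)<.006
        if q.sum()>3: print(l0,q.sum(),a[q].max().round(4),a[q].min().round(4))
c=load("top2.npz")
for u,v in [(331,170),(328,280)]: 
    p=ray(c,u/2.9+175,v/2.9+140,.04); print((p[:2]-FOOT)@D,(p[:2]-FOOT)@L)
E
```

```text
top2.npz 496 [-0.0879 -0.0652 -0.0113 -0.0066 -0.0057] [-0.0487 -0.0457  0.0488  0.0498]
-0.04 36 -0.0057 -0.0268
-0.02 47 -0.0056 -0.085
0 63 -0.0051 -0.0867
0.02 68 -0.0496 -0.0881
0.04 80 -0.0437 -0.0879
side2.npz 422 [-0.1153 -0.0832 -0.03   -0.0224 -0.0204] [-0.0501 -0.0475  0.0451  0.0473]
-0.04 21 -0.0735 -0.1148
-0.02 66 -0.0199 -0.1159
0 85 -0.02 -0.1153
0.02 75 -0.0218 -0.1163
0.04 15 -0.0869 -0.1155
-0.0033964411305091565 -0.04604946752258493
-0.011132565504965913 0.05344267688308463
```

```bash
python3 - <<'E'
from h import *
from workcell import robot,capture
R=tool(YAW,np.radians(21))
s1=robot.move_linear(bed(-.0085,0,.016),rate=.05,rotation=R,f_stop=20)
o=robot.observe(); print(s1,o["t"],o["eef_pos"],bed(-.0085,0,.016),o["force"])
if not s1:
    s2=robot.move_linear(bed(.070-.0085,0,.016),rate=.045,f_stop=20)
    o=robot.observe(); print(s2,o["t"],o["eef_pos"],bed(.0615,0,.016),o["force"],o["wrist_torque"])
for n in ("side","top"):
    c=capture(n); np.savez(f"{n}3.npz",**c); cv2.imwrite(f"pics/{n}3.png",c["img"][:,:,::-1])
a=cv2.imread("pics/top3.png")[140:290,175:445]; b=cv2.imread("pics/side3.png")[125:290,215:395]
a=cv2.resize(a,None,fx=2.9,fy=2.9); cv2.imwrite("pics/topz3.png",a)
cv2.imwrite("pics/sidez3.png",cv2.resize(b,None,fx=3.5,fy=3.5))
E
```

```text
False 11.0167 [0.55504321 0.04297314 0.01264125] [0.55500049 0.04301015 0.01259026] [-0.96862954 -2.54954796 -3.31577899]
False 12.725 [0.56002863 0.10947779 0.03423001] [0.56010797 0.10938789 0.03422145] [ 0.57869075 -1.46071186  0.31556556] [-0.46076971 -0.01377141  0.00251159]
```

View pics/topz3.png

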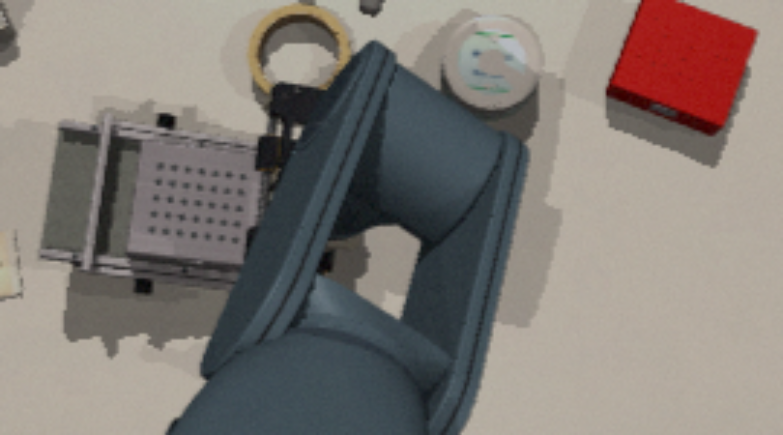

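View pics/sidez3.png

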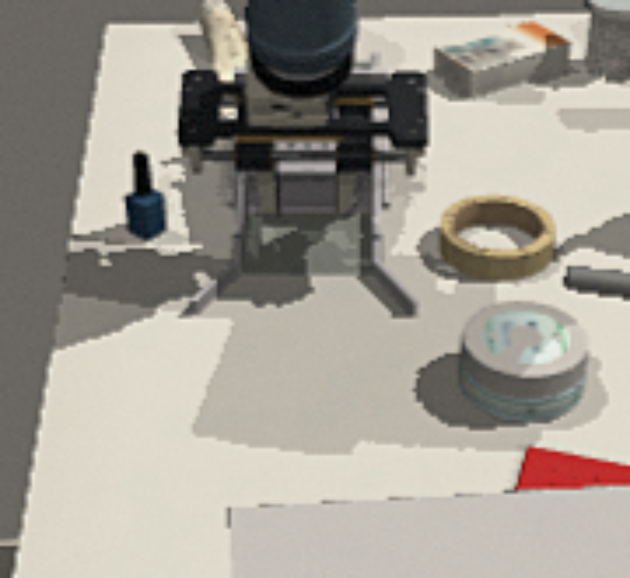

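```bash
cat >> h.py <<'E'
def bedpts(c):
    W=pts(c); rel=W[...,:2]-FOOT; a=rel@D; l=rel@L; t=np.radians(18); z=W[...,2]
    return a*np.cos(t)+z*np.sin(t), l, -a*np.sin(t)+z*np.cos(t)
def prof(c,lim=.045,lo=.04,hi=.24):
    s,l,h=bedpts(c); out=[]
    for s0 in np.arange(lo,hi,.01):
        q=(abs(l)<lim)&(abs(s-s0)<.005)&(h>.03)&(h<.058)
        if q.sum()>4: out.append((round(s0*1000),int(q.sum()),round(float(np.median(h[q]))*1000,1)))
    q=(abs(l)<lim)&(h>.034)&(h<.058)&(s>lo)&(s<hi)
    if q.sum()>20:
        k=np.polyfit(s[q],h[q],1); 
        for _ in range(3):
            g=abs(h[q]-np.polyval(k,s[q]))<.005; k=np.polyfit(s[q][g],h[q][g],1)
        out.append(("pitch deg",round(np.degrees(np.arctan(k[0])),2),"smin/max",s[q].min().round(4),s[q].max().round(4), "h@rear93,front203",np.polyval(k,[.093,.203]).round(4)))
    return out
E
python3 - <<'E'
from h import *
for n in ("top3.npz","side3.npz"):
    print(n); [print(x) for x in prof(load(n))]
E
```

```text
top3.npz
(70, 10, 46.7)
(80, 100, 46.4)
(90, 138, 45.7)
(100, 138, 45.2)
(110, 137, 44.1)
(120, 143, 43.9)
(130, 141, 43.2)
(140, 142, 42.6)
(150, 145, 41.7)
(160, 139, 41.4)
(170, 147, 40.6)
(180, 87, 39.8)
(210, 9, 30.7)
('pitch deg', np.float64(-3.72), 'smin/max', np.float64(0.062), np.float64(0.1806), 'h@rear93,front203', array([0.0456, 0.0384]))
side3.npz
(50, 66, 45.7)
(70, 78, 39.1)
(80, 46, 45.5)
(100, 25, 44.9)
(110, 25, 43.3)
('pitch deg', np.float64(-1.02), 'smin/max', np.float64(0.047), np.float64(0.1112), 'h@rear93,front203', array([0.0443, 0.0423]))
```

```bash
python3 - <<'E'
from h import *
from workcell import robot,capture
for r in (.084,.088,.090,.092,.0935):
    s=robot.move_linear(bed(r-.0085,0,.016),rate=.03,f_stop=12)
    c=capture("top"); o=robot.observe(); p=prof(c,lo=.07,hi=.205)[-1]; F=o["force"]
    print(r,s,round(o["t"],2),F.round(2),p)
    np.savez("top4.npz",**c)
    if s or p[1]>-1: break
E
```

```text
0.084 False 13.49 [-0.11 -0.13 -0.13] ('pitch deg', np.float64(-3.27), 'smin/max', np.float64(0.0811), np.float64(0.1953), 'h@rear93,front203', array([0.0456, 0.0393]))
0.088 False 13.82 [-0.16 -0.9  -1.2 ] ('pitch deg', np.float64(-2.93), 'smin/max', np.float64(0.0847), np.float64(0.1986), 'h@rear93,front203', array([0.0453, 0.0397]))
0.09 False 14.12 [-0.24 -1.15 -0.14] ('pitch deg', np.float64(0.01), 'smin/max', np.float64(0.0863), np.float64(0.1995), 'h@rear93,front203', array([0.04, 0.04]))
```

```bash
python3 - <<'E'
from h import *
from workcell import robot,capture
s=robot.move_linear(bed(.0920-.0085,0,.016),rate=.02,f_stop=8)
c=capture("top"); print(s,robot.observe()["force"].round(2),prof(c,lo=.07,hi=.205)[-1])
robot.move_linear(bed(.04,0,.018),rate=.04,f_stop=15)
robot.pause(.3)
c=capture("top"); print(prof(c,lo=.07,hi=.205)[-1])
robot.move_linear(bed(.0,0,.06),rate=.12,f_stop=15)
p=desk(-.13,0,.32); robot.move_linear(p,rate=.2,f_stop=15)
robot.reach([.40,-.27,.36],tool(YAW,0))
robot.pause(.3)
print(robot.observe()["t"])
for n in ("side","top"):
    c=capture(n); np.savez(f"{n}5.npz",**c); cv2.imwrite(f"pics/{n}5.png",c["img"][:,:,::-1]); print(n,prof(c,lo=.07,hi=.205)[-1])
a=cv2.imread("pics/top5.png")[140:290,175:445]; b=cv2.imread("pics/side5.png")[125:290,215:395]
a=cv2.resize(a,None,fx=2.9,fy=2.9); cv2.imwrite("pics/topz5.png",a)
cv2.imwrite("pics/sidez5.png",cv2.resize(b,None,fx=3.5,fy=3.5))
E
```

```text
False [-0.85 -2.83 -0.59] ('pitch deg', np.float64(-0.11), 'smin/max', np.float64(0.0886), np.float64(0.2011), 'h@rear93,front203', array([0.0401, 0.0399]))
('pitch deg', np.float64(0.01), 'smin/max', np.float64(0.0885), np.float64(0.1991), 'h@rear93,front203', array([0.0399, 0.0399]))
19.4833
side ('pitch deg', np.float64(0.3), 'smin/max', np.float64(0.0876), np.float64(0.2024), 'h@rear93,front203', array([0.0388, 0.0393]))
top ('pitch deg', np.float64(-0.02), 'smin/max', np.float64(0.0887), np.float64(0.1991), 'h@rear93,front203', array([0.0398, 0.0398]))
```

View pics/topz5.png

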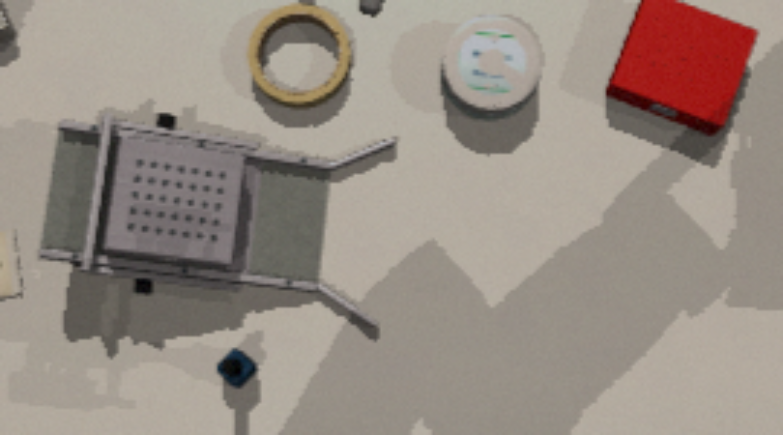

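View pics/sidez5.png

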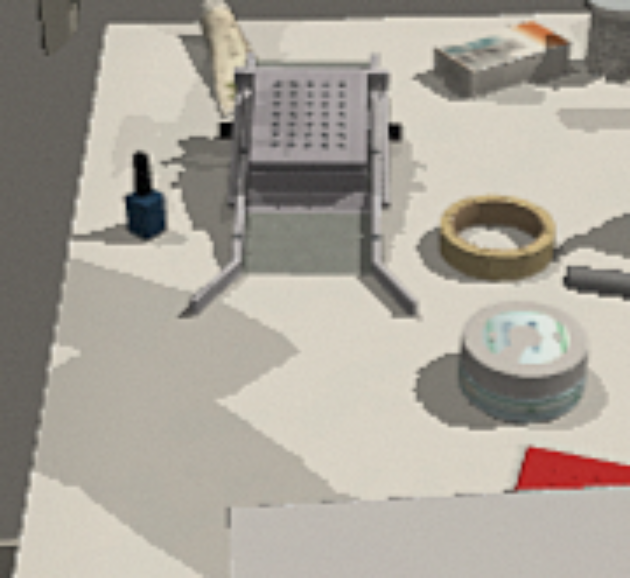

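The cassette lies flat behind the lip. The lid centre is at about (178,200) in the top zoom, with the lip visible just below it at x≈248. The tape, pot and bottle are where they started, and the arm is clear.

```bash
python3 - <<'E'
from workcell import robot
print(robot.close_job(), robot.observe()["t"])
E
```

```text
the job is handed in; nothing more can be done
the job is handed in; nothing more can be done
```

The cassette is lying flat on the slope behind the lip, and I handed the job in at about 20 s of the 48 s allowed.

I pushed it with the two half-open fingers flat on its rear face. It was straightened on the desk, steered between the guides and pushed up the slope. I then moved it over the lip in small steps of 1.5 to 4 mm until its rear edge dropped, pushed 2 mm further and backed the fingers away. None of the moves reached its force stop (8 to 20 N).

**Position:** in the last top view the lid is level with the bed to within 0.1° and 40 mm above it, as it should be lying flat. The rear edge is at about 89 mm along the bed, against the lip. It slid back about 2 mm onto the lip when released. The front edge was about 6 mm short of the end stop at its furthest, so it never touched.

**Side camera:** it read 0.3° and 39 mm, within its calibration error.

**Bystanders:** the tape roll, cream pot and polish bottle looked unmoved in both views. I judged that by eye and did not measure it.

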